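# Snap the timer into its clamp holder

### The job

Mount the white timer in the grey clamp holder that is bolted to the bench. First slide the holder's loose jaw all the way in against its stop and turn the knob on it fully clockwise to lock it there, so that it cannot give way. Then lay the timer, display up and either way round, between the two jaws with the lips of its back plate over the two spring latches, press it down until both latches snap over the lips and it sits flat on the bed, and keep pressing: you finish while still holding it firmly down, not letting go. Leave the other things on the bench where they are.

Things in the scene. Friction and masses are not known exactly. Their poses are not given: they have to be found in the camera images.
- timer_center (a point): Middle of the loose part: a white countdown timer, 60 mm (x) by 68 mm (y), 16 mm thick, on a black back plate 58 (x) by 82 (y) by 5 mm; about 0.11 kg. The plate's lips stick out 7 mm past the timer at both y ends and must stay free. Lies plate down; z points up out of the display. The point is 10.5 mm above the plate's underside and below the timer's face. Grip across x from above.
- timer_unit: The same part; origin at the centre of the plate's underside, same axes. Its weight alone does not open the latches: over some 5 mm of travel the push rises to about 10 N for both together; then it drops to 1 or 2 N for the last 5 mm, until the plate meets the rigid bed.
- holder: Clamp holder, fixed: aluminium rail along its y from -105 to +165 mm, 60 mm wide (x), top 20 mm above the bench, on two feet 100 mm wide. Origin on the bench under the middle of the bed, z up. Fixed jaw at y = -45 to -70 mm, sliding jaw at +45 to +118 mm (home); jaw tops 48 mm. Black bed between them, 44 (x) by 56 (y) mm, 28 mm high. Beside it, in x, fingers are free down to the rail.
- seat (a point): Middle of the bed's top face, 28 mm above the bench, axes as the holder's. The timer belongs here with its x and y along these, or turned half round: seated, timer_center is 10.5 mm above this point; resting on the latches' bevels, about 21 mm above. Chamfered side ears on the jaws (flared from 37 to 46 mm above the bench) guide the plate's long sides with 3 mm clearance each.
- knob_grip (a point): Middle of the clamp knob's black disc, 44 mm in diameter, 50 to 66 mm above the bench; a 24 mm red cap stands on it up to 80 mm. Vertical axis. It rides on the sliding jaw, 90 mm along +y from the middle of the bed when the jaw is home. Nothing of the holder beside the knob is higher than 49 mm.
- carriage (a joint): Opening of the sliding jaw, m, along the holder's +y: 0 = home on its rigid stop; starts 10 to 25 mm open. Slides with 1 to 2 N while the knob is loose (the knob can serve as its handle). Unless locked it is wedged open by the timer, which then does not snap in.
- clamp_knob (a joint): Turn of the clamp knob, rad, clockwise from above positive: starts loose at 0 to 0.25; from 0.6 on it drives a lock pin into the rail, which works only with the jaw home within 1 mm (else the knob is blocked there). Safely locked above 1.1, stop at 1.5. Needs about 0.1 N m and stays where it is left.
- latch_fixed (a joint): Steel tongue in the fixed jaw, 32 mm wide, bevelled on top, its tip 37.5 mm from the middle of the bed: how far it is pushed back, m. 0 = sprung out, about 0.0035 while a lip passes it.
- latch_sliding (a joint): The same for the tongue of the sliding jaw (its tip is 37.5 mm from the middle with the jaw home).
- spacer_post_a: Bystander: upright white nylon post, 17 mm across and 60 mm high, behind the holder; origin under its centre.
- spacer_post_b: Bystander: a second such post.
- star_knob: Bystander: black star knob 40 mm wide with a stud up, 46 mm high.
- shaft_collar: Bystander: steel collar, 30 mm across, 12 mm high.
- rubber_foot: Bystander: dark rubber foot, 29 mm across, 16 mm high.
- screwdriver: Bystander: lying screwdriver, 187 mm long, 27 mm high.
- marker_pen: Bystander: lying pen, 135 mm long, 16 mm high.
- tape_roll: Bystander: lying roll of black tape, 58 mm across, 19 mm high.
Mind the look-alikes: they are no part of the job. What is shaped like the timer_unit but yellow is not meant.

How it is judged:
By the outcome, as a careful person would: the job done as asked, in the order asked, and still so for the second after the job is handed in, while the arm keeps its last pose, push and grip.
It also fails if it takes over 45 s, if anything falls off the work surface, if the arm or the gripper's body presses on something with over 40 N, if the wrist force passes 120 N, or if a joint passes its speed limit or range.

### The arm

A 6-joint arm with a two-finger parallel gripper is mounted at the origin on a cart in front of the work surface, level with it; the furniture and walls round the work are solid. World frame = base frame: x ahead of the robot, y to its left, z up, the work surface at z = 0. Lengths are in m, angles in rad, forces in N, time in s.
With the tool pointing down it reaches from about 0.25 to 0.725 m from the base axis. Payload 4 kg.
Tool frame: the origin (TCP) lies midway between the tips of the shut fingers; the grasp point (between the pads) lies 19 mm behind it; y points along the fingers, z is the direction in which the jaws open and shut, and the axes are right-handed (so a half turn about y gives the same grasp; the last joint's range is limited). The gripper opens to 85 mm and grips with 20 to 120 N. Pads are 22 mm wide; open, the fingers measure 114 mm over their backs; the gripper's body (76 mm by 85 mm) begins 54 mm behind the grasp point. The pads swing forward as they close: fully open they stand 13 mm farther back than shut.
Start: joints at [-1.283, 0.241, 0.005, 1.335, 0, 1.571], TCP at [0.142, -0.479, 0.231] pointing down, gripper open.
Joint ranges: [-2.72, 2.72], [-1.05, 1.87], [-1.09, 1.28], [-1.99, 2.15], [-1.42, 1.44], [-3.14, 3.14]. Speed limits (rad/s): [2.79, 2.79, 3.14, 3.14, 3.14, 3.14].

### API

Orientations are given as a unit quaternion [x, y, z, w].
In Python, from workcell import bot gives the robot as it stands. The module is installed in compiled form; this text tells all that it offers.
- The arm moves only by the shell command python3 -m handwheel 'ROWS' [OPENING]. ROWS is JSON, a list of rows, each a list of 6 numbers: the shift along the tool's x, y, z in units of 25 mm (1.0 is 25 mm), then the turn, a rotation vector about the tool's x, y, z in units of 10 degrees (1.0 is 10 degrees). A call has exactly 5 rows; each row is the pose to reach, as a shift and turn from the pose commanded when the call began, along the tool's axes at that moment; what a row does not reach only later rows make up. A row lasts 1/8 s, in which the tool goes at most 62.5 mm and 10.7 degrees, less where a joint would pass 70% of its speed; a pose out of reach is approached as far as the arm can. A call with a gripper value outside its range is refused whole. OPENING is the gripper command: -1 is shut, 1 is fully open, values between are in proportion, set as the call begins (- or left out, the last holds). The fingers move at their own pace and stop on an object; the grip force is fixed at half the most. Time passes only in rows, so rows that repeat a pose let the fingers close, or fill a call up. It gives the time, the measured TCP pose, the force and the opening at its end, in the units of the state.
- bot.get_obs(): the state, without advancing time (a new reading comes with each control period).
- bot.camera(name): name is "scene" or "top"; returns a dict with "color" (400x640x3 uint8, red, green, blue), "fx", "fy", "cx", "cy" (pixels), "dist_coeffs" ([k1, k2, p1, p2, k3] as OpenCV has them; the pictures are not rectified), "rvec" (rotation vector, rad) and "tvec" (3), from world to camera coordinates, as OpenCV has them. Camera axes: x right, y down, z forward; pixel columns grow to the right and rows downward; lengths in m; the calibration is good to about 2 mm. A picture is of the moment at which its call begins. There is no depth.
- bot.job_done(): hands the job in, once; it reports no verdict.
The state is a dict: "clock": time; "joint_pos": joint angles; "joint_vel": joint speeds; "tau": joint torques, N m; "eef_pos": TCP position; "tool_rot": TCP orientation; "ft_force": force on the tool from outside, world axes, zero at the start; "ft_torque": the same for the moment, N m; "grip_width": finger opening in m.
Only numpy, scipy, OpenCV 4.12 (cv2) and the standard library are available. Lean on these libraries where they do the work, as an engineer would, in place of code of your own. Each camera call takes 0.05 s, during which the arm holds its last target.

## Working session

There is one attempt and no reset: what is moved stays moved. The work goes in short steps, Python scripts to look and compute and a shell command to move; the robot and the scene stay as the last step left them, time stands still between calls to the robot, and variables do not carry over. Pictures are saved under pics/ and viewed, and the job is handed in when it is done.

```bash
mkdir -p pics; python3 - <<'E'
from workcell import bot
import cv2
for n in("scene","top"):
    c=bot.camera(n); cv2.imwrite(f"pics/{n}0.png",c["color"][:,:,::-1]); print({k:v for k,v in c.items() if k!="color"})
print(bot.get_obs())
E
```

```text
{'fx': 395.30235320026975, 'fy': 395.30235320026975, 'cx': 321.8404026310198, 'cy': 203.15135372150522, 'dist_coeffs': array([0.0265367, 0.       , 0.       , 0.       , 0.       ]), 'rvec': array([ 1.23213392, -2.25303805,  0.95667312]), 'tvec': array([0.29780366, 0.27670978, 0.9135894 ])}
{'fx': 393.745032763878, 'fy': 393.745032763878, 'cx': 320.579134787726, 'cy': 200.71354935282443, 'dist_coeffs': array([-0.05522385,  0.        ,  0.        ,  0.        ,  0.        ]), 'rvec': array([ 2.14296449, -2.1991457 ,  0.15296962]), 'tvec': array([0.04126831, 0.46916012, 0.97164047])}
{'clock': 0.1, 'joint_pos': array([-1.28303541e+00,  2.41349342e-01,  3.86883049e-03,  1.33520947e+00,
        1.98652241e-06,  1.57078900e+00]), 'joint_vel': array([ 0.0011295 ,  0.00078287,  0.00379404,  0.00012099, -0.00057   ,
        0.00122485]), 'tau': array([-9.18563601e-04, -3.73138726e+01,  2.53009683e+01,  1.08785508e-02,
       -2.61122511e-05,  2.84083242e-06]), 'eef_pos': array([ 0.14174323, -0.47889907,  0.23049991]), 'tool_rot': array([-0.101486  ,  0.70046229, -0.69913691,  0.1012954 ]), 'ft_force': array([-1.33544816,  0.24386734, -0.59866815]), 'ft_torque': array([-0.01906611,  0.03312457, -0.04111325]), 'grip_width': 0.08558708895700734}
```

View pics/scene0.png

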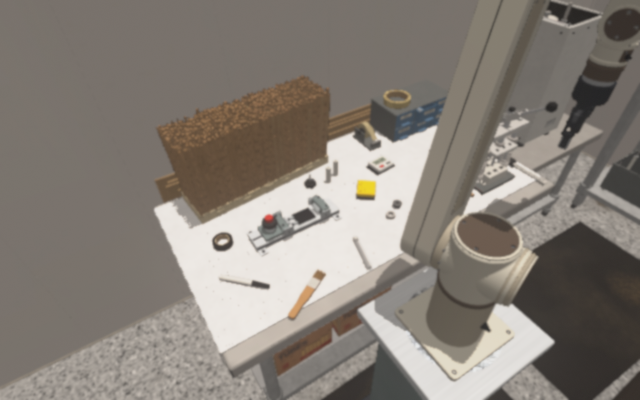

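View pics/top0.png

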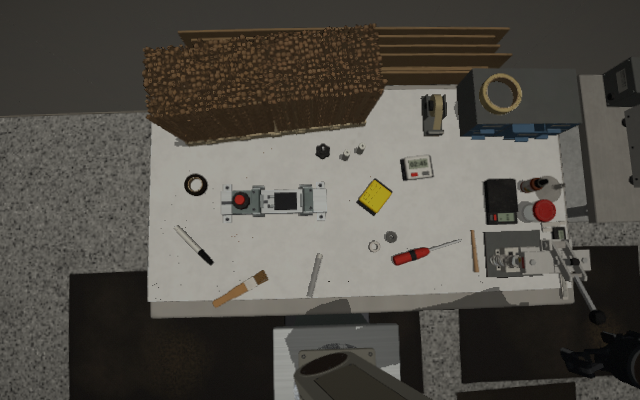

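The top view shows the holder at about (275,201) with its red-capped knob at (240,200). There are two timer-shaped parts: a white one at (417,167) and a yellow one at (375,196). White is the one meant. I'll confirm that in an enlarged crop.

```bash
cat > h.py <<'E'
import numpy as np,cv2
from workcell import bot
def ray(c,uv):
    K=np.array([[c["fx"],0,c["cx"]],[0,c["fy"],c["cy"]],[0,0,1]]);R=cv2.Rodrigues(c["rvec"])[0]
    p=cv2.undistortPoints(np.array(uv,float).reshape(-1,1,2),K,c["dist_coeffs"])[:,0]
    d=np.c_[p,np.ones(len(p))]@R; o=-R.T@c["tvec"]; return o,d
def onz(c,uv,z):
    o,d=ray(c,uv); return o+d*((z-o[2])/d[:,2])[:,None]
def proj(c,P):
    K=np.array([[c["fx"],0,c["cx"]],[0,c["fy"],c["cy"]],[0,0,1]])
    return cv2.projectPoints(np.array(P,float).reshape(-1,3),c["rvec"],c["tvec"],K,c["dist_coeffs"])[0][:,0]
def crop(c,x0,y0,w,h,s,name):
    cv2.imwrite(name,cv2.resize(c["color"][y0:y0+h,x0:x0+w,::-1],None,fx=s,fy=s,interpolation=cv2.INTER_CUBIC))
E
python3 - <<'E'
from h import *
c=bot.camera("top")
crop(c,385,140,60,50,10,"pics/t1.png")
crop(c,215,175,120,50,6,"pics/hd1.png")
c=bot.camera("scene")
crop(c,240,140,160,110,5,"pics/s1.png")
E
```

```text
(no output)
```

View pics/t1.png

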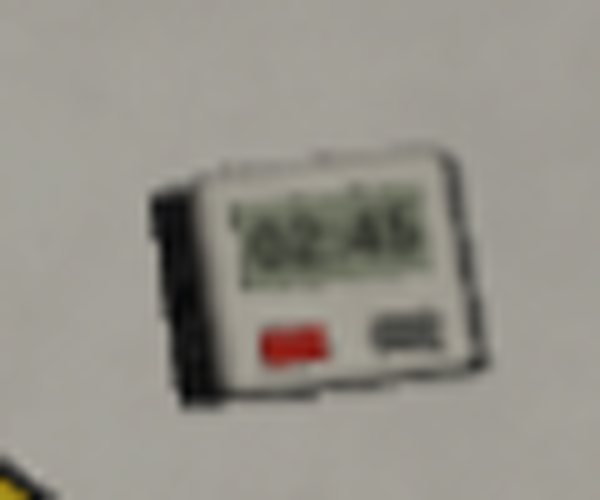

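View pics/hd1.png

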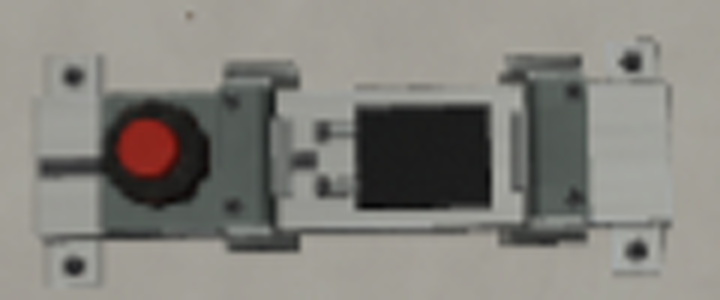

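View pics/s1.png

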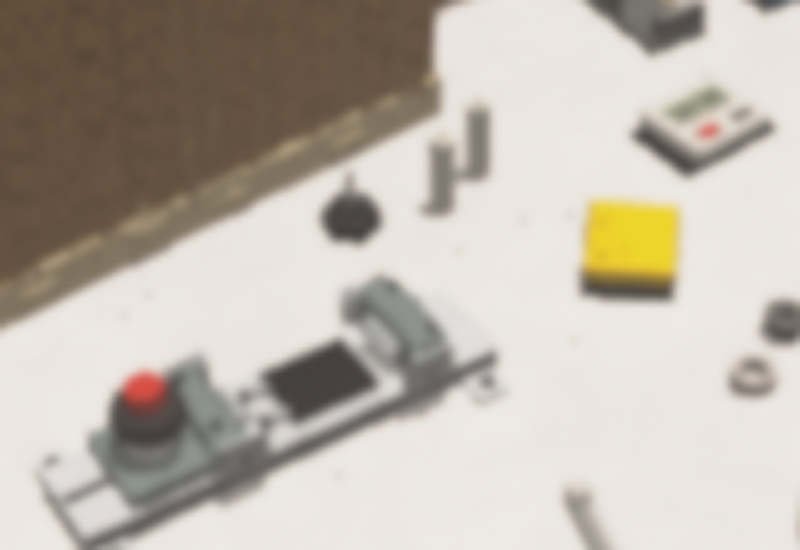

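The crop confirms it: the white part has an LCD reading "02:45" and a red button, with black lips on its left and right ends. Next I'll measure everything.

```bash
python3 - <<'E'
from h import *
T=bot.camera("top");S=bot.camera("scene")
def red(c,x0,y0,w,h):
    a=c["color"].astype(int)[y0:y0+h,x0:x0+w]; m=(a[...,0]>110)&(a[...,1]<90)&(a[...,2]<90)
    v,u=np.nonzero(m); print("red n",len(u)); return [u.mean()+x0,v.mean()+y0]
rt=red(T,215,175,60,50); rs=red(S,250,205,40,30)
print("cap top",rt,onz(T,[rt],.080),"scene",rs,onz(S,[rs],.075))
def tri(a,b):
    o1,d1=ray(T,[a]);o2,d2=ray(S,[b]);d1=d1[0]/np.linalg.norm(d1);d2=d2[0]/np.linalg.norm(d2)
    s=np.linalg.lstsq(np.c_[d1,-d2],o2-o1,rcond=None)[0]; p,q=o1+s[0]*d1,o2+s[1]*d2
    return (p+q)/2,np.linalg.norm(p-q)
print("tri cap",tri(rt,rs))
# bed
def dark(c,x0,y0,w,h,t):
    a=c["color"][y0:y0+h,x0:x0+w].max(2); m=(a<t).astype(np.uint8)
    n,l,st,ce=cv2.connectedComponentsWithStats(m); k=1+st[1:,4].argmax()
    cn=max(cv2.findContours((l==k).astype(np.uint8),0,cv2.CHAIN_APPROX_NONE)[0],key=cv2.contourArea)
    return ce[k]+[x0,y0],cv2.boxPoints(cv2.minAreaRect(cn))+[x0,y0],st[k,4]
for c,b in((T,(268,185,35,30)),(S,(285,203,35,25))):
    ce,bx,n=dark(c,*b,70); P=onz(c,bx,.028); print("bed",ce,n,onz(c,[ce],.028),"\n",P.round(4),bx)
    print([np.linalg.norm(P[i]-P[i-1]).round(4) for i in range(4)])
bt=dark(T,268,185,35,30,70)[0];bs=dark(S,285,203,35,25,70)[0];print("tri bed",tri(bt,bs))
# screw holes feet
print("feet holes",onz(T,[[215+73/6,175+75/6],[215+73/6,175+266/6],[215+631/6,175+61/6],[215+637/6,175+250/6]],.008).round(4))
print("timer face",onz(T,[[405,158],[429.5,155],[432.2,176.5],[407,179]],.021).round(4))
print("plate",onz(T,[[400.2,159.2],[403.2,180.7],[433.8,176.8]],.0).round(4))
# timer features red button
rt=red(T,405,165,20,15);rs=red(S,372,158,20,12);print(onz(T,[rt],.021),tri(rt,rs))
E
```

```text
red n 65
red n 43
cap top [np.float64(238.90769230769232), np.float64(199.09230769230768)] [[0.47258155 0.22617741 0.08      ]] scene [np.float64(268.62790697674416), np.float64(218.5581395348837)] [[0.46464308 0.22735405 0.075     ]]
tri cap (array([0.47289759, 0.22652551, 0.06795369]), np.float64(0.0043545488362143545))
bed [284.89304813 200.9197861 ] 374 [[0.47168795 0.11947595 0.028     ]] 
 [[0.4926 0.1468 0.028 ]
 [0.4912 0.091  0.028 ]
 [0.4504 0.0918 0.028 ]
 [0.4518 0.1473 0.028 ]] [[274. 193.]
 [296. 193.]
 [296. 209.]
 [274. 209.]]
[np.float64(0.0408), np.float64(0.0558), np.float64(0.0408), np.float64(0.0555)]
bed [302.42857143 213.57142857] 7 [[0.47328914 0.11991815 0.028     ]] 
 [[0.4707 0.1282 0.028 ]
 [0.4818 0.1151 0.028 ]
 [0.4764 0.1128 0.028 ]
 [0.4654 0.1259 0.028 ]] [[300.39999866 215.20000076]
 [302.39999962 211.20000076]
 [304.         212.        ]
 [301.99999809 216.        ]]
[np.float64(0.0058), np.float64(0.0171), np.float64(0.0059), np.float64(0.0171)]
tri bed (array([0.47191827, 0.11992575, 0.0290611 ]), np.float64(0.0012536221230558886))
feet holes [[
[... 193 characters left out ...]
219 -0.1964  0.021 ]]
plate [[ 0.5792 -0.1863  0.    ]
 [ 0.5211 -0.1912  0.    ]
 [ 0.5298 -0.2739  0.    ]]
red n 22
red n 0
 ** On entry to DLASCL parameter number  4 had an illegal value
 ** On entry to DLASCL parameter number  4 had an illegal value
 ** On entry to DLASCL parameter number  4 had an illegal value
 ** On entry to DLASCL parameter number  4 had an illegal value
 ** On entry to DLASCL parameter number  5 had an illegal value
 ** On entry to DLASCL parameter number  4 had an illegal value<stdin>:5: RuntimeWarning: Mean of empty slice.
  ret = ret.dtype.type(ret / rcount)
Traceback (most recent call last):
numpy.linalg.LinAlgError: SVD did not converge in Linear Least Squares
```

```bash
cat >> h.py <<'E'
from scipy.spatial.transform import Rotation as Ro
def go(p,ang):
    """shift/turn (units) from measured pose to TCP p, tool y down, tool z at world angle ang deg"""
    o=bot.get_obs(); R=Ro.from_quat(o["tool_rot"]).as_matrix()
    z=np.array([np.cos(np.radians(ang)),np.sin(np.radians(ang)),0]);y=np.array([0,0,-1.]);x=np.cross(y,z)
    print("pos",o["eef_pos"].round(4),"zang",np.degrees(np.arctan2(R[1,2],R[0,2])).round(2),"q",o["joint_pos"].round(2),"F",o["ft_force"].round(1),"M",o["ft_torque"].round(2),"w",o["grip_width"].round(4),"t",o["clock"])
    print("shift",(R.T@(np.array(p)-o["eef_pos"])/.025).round(3),"turn",(Ro.from_matrix(R.T@np.c_[x,y,z]).as_rotvec(degrees=True)/10).round(3))
E
python3 -c "
from h import *
go([.4725,.2265,.15],75)"
```

```text
Traceback (most recent call last):
  File "h.py", line 19, in go
    print("pos",o["eef_pos"].round(4),"zang",np.degrees(np.arctan2(R[1,2],R[0,2])).round(2),"q",o["joint_pos"].round(2),"F",o["ft_force"].round(1),"M",o["ft_torque"].round(2),"w",o["grip_width"].round(4),"t",o["clock"])
                                                                                                                                                                                   ^^^^^^^^^^^^^^^^^^^^^
AttributeError: 'float' object has no attribute 'round'
```

```bash
sed -i 's/o\["grip_width"\].round(4)/round(o["grip_width"],4)/' h.py
python3 -c "
from h import *
go([.4725,.2265,.15],75)"
```

```text
pos [ 0.1419 -0.4792  0.231 ] zang -73.51 q [-1.28  0.24  0.    1.34 -0.    1.57] F [ 0.4 -0.4 -0.3] M [ 0.05 -0.04 -0.04] w 0.0855 t 0.3
shift [-20.695   3.257 -23.312] turn [ 2.0000e-03 -1.4851e+01 -5.0000e-03]
```

```bash
python3 -m handwheel '[[-1.5,0,-1.7,0,-1,0],[-3,0,-3.4,0,-2,0],[-4.5,0,-5.1,0,-3,0],[-6,0,-6.8,0,-4,0],[-7.5,0,-8.5,0,-5,0]]' 1
python3 -c "
from h import *
go([.4725,.2265,.15],75)"
```

```text
clock: 0.92
eef_pos: [0.2618, -0.2209, 0.2315]
tool_rot: [0.389, -0.59, 0.591, -0.389]
ft_force: [1.4, 0.3, 0.8]
grip_width: 0.0856
pos [ 0.2618 -0.2209  0.2315] zang -23.23 q [-0.7  -0.08 -0.34  1.3   0.    1.28] F [1.4 0.3 0.8] M [-0.01 -0.02  0.01] w 0.0856 t 0.925
shift [-19.77    3.259   0.679] turn [-4.000e-03 -9.823e+00  6.000e-03]
```

```bash
python3 -m handwheel '[[-2,0,0.1,0,-1,0],[-4,0,0.2,0,-2,0],[-6,0,0.3,0,-3,0],[-8,0,0.3,0,-4,0],[-10,0.5,0.3,0,-5,0]]'
python3 -c "
from h import *
go([.4725,.2265,.13],75)"
```

```text
clock: 1.55
eef_pos: [0.3693, 0.0055, 0.2196]
tool_rot: [-0.602, 0.369, -0.371, 0.603]
ft_force: [0.7, -0.2, 0.9]
grip_width: 0.0853
pos [0.3693 0.0055 0.2196] zang 26.83 q [ 0.01 -0.02 -0.32  1.26 -0.    1.12] F [ 0.7 -0.2  0.9] M [ 0.02 -0.09  0.02] w 0.0853 t 1.55
shift [-6.033  3.598  7.663] turn [-0.011 -4.817  0.016]
```

```bash
python3 -m handwheel '[[-1.2,0.5,1.5,0,-1,0],[-2.4,1,3,0,-2,0],[-3.6,2,4.6,0,-3,0],[-4.8,2.8,6.1,0,-4,0],[-6,3.4,7.65,0,-4.8,0]]'
python3 - <<'E'
from h import *
c=bot.camera("top")
crop(c,200,160,130,80,6,"pics/k1.png")
c=bot.camera("scene")
crop(c,240,160,110,90,6,"pics/k1s.png")
go([.4725,.2265,.05],75)
E
```

```text
clock: 2.17
eef_pos: [0.4724, 0.2248, 0.1327]
tool_rot: [0.701, -0.094, 0.093, -0.701]
ft_force: [1.2, -0.1, 0.8]
grip_width: 0.0855
pos [0.473  0.2269 0.1313] zang 74.81 q [ 0.45  0.35 -0.11  1.11  0.    0.71] F [-0.6 -0.1 -0.4] M [-0.07  0.   -0.04] w 0.0853 t 2.275
shift [-0.01   3.254 -0.02 ] turn [ 0.001 -0.019 -0.009]
```

View pics/k1s.png

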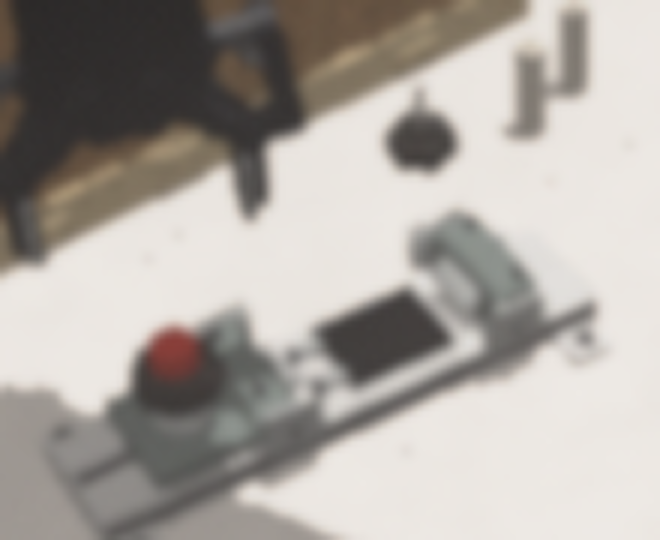

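View pics/k1.png

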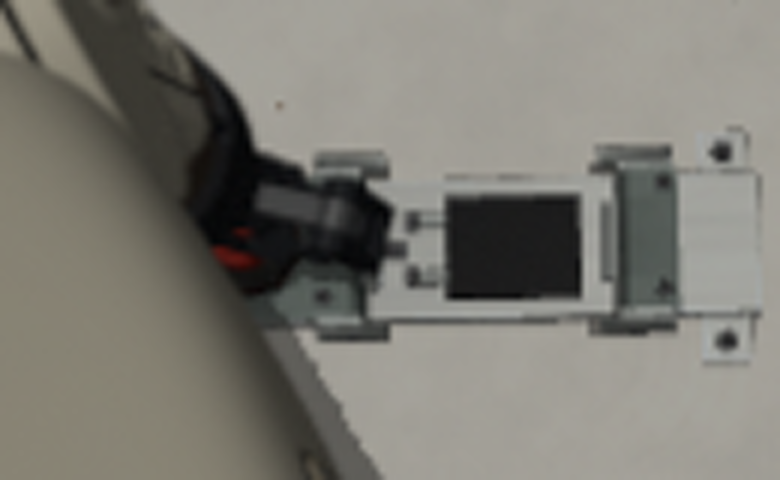

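The gripper is open above the knob, and the red cap shows between the fingers at about (240,250) in the top crop. I'll descend, then close.

```bash
python3 -m handwheel '[[0,0.8,0,0,0,0],[0,1.6,0,0,0,0],[0,2.4,0,0,0,0],[0,3.2,0,0,0,0],[0,3.2,0,0,0,0]]'
python3 -m handwheel '[[0,0,0,0,0,0],[0,0,0,0,0,0],[0,0,0,0,0,0],[0,0,0,0,0,0],[0,0,0,0,0,0]]' -1
python3 -c "
from h import *
go([.4725,.2095,.05],75)"
```

```text
clock: 2.9
eef_pos: [0.4707, 0.2221, 0.0527]
tool_rot: [0.701, -0.097, 0.095, -0.7]
ft_force: [0.4, 0.5, 1.0]
grip_width: 0.0856
clock: 3.52
eef_pos: [0.4732, 0.2239, 0.0555]
tool_rot: [-0.7, 0.095, -0.096, 0.701]
ft_force: [-1.4, 0.2, 6.2]
grip_width: 0.0414
pos [0.4732 0.2239 0.0555] zang 74.49 q [ 0.44  0.43 -0.22  0.92  0.    0.71] F [-1.4  0.2  6.2] M [-0.02  0.22 -0.06] w 0.0414 t 3.525
shift [ 0.125  0.22  -0.564] turn [-0.012 -0.051  0.012]
```

```bash
python3 -m handwheel '[[0.04,-0.06,-0.12,0,0,0],[0.08,-0.06,-0.24,0,0,0],[0.12,-0.06,-0.36,0,0,0],[0.15,-0.06,-0.48,0,0,0],[0.15,-0.06,-0.53,0,0,0]]'
python3 -c "
from h import *
go([.4725,.2095,.05],75)"
```

```text
clock: 4.15
eef_pos: [0.4732, 0.2095, 0.0556]
tool_rot: [-0.7, 0.095, -0.096, 0.701]
ft_force: [3.3, 0.8, -0.5]
grip_width: 0.0413
pos [0.4732 0.2095 0.0556] zang 74.47 q [ 0.42  0.42 -0.23  0.92 -0.    0.69] F [ 3.3  0.8 -0.5] M [ 0.35 -0.75  0.05] w 0.0413 t 4.15
shift [-0.027  0.226 -0.008] turn [-0.005 -0.053  0.009]
```

```bash
python3 -m handwheel '[[0.01,0,-0.04,0,0,0],[0.02,0,-0.08,0,0,0],[0.03,0,-0.12,0,0,0],[0.04,0,-0.16,0,0,0],[0.04,0,-0.16,0,0,0]]'
python3 -c "
from h import *
go([.4725,.2095,.05],75)
c=bot.camera('top')
crop(c,200,160,130,80,6,'pics/k2.png')"
```

```text
clock: 4.78
eef_pos: [0.4732, 0.2087, 0.0557]
tool_rot: [-0.698, 0.095, -0.095, 0.703]
ft_force: [3.5, 9.2, -3.2]
grip_width: 0.041
pos [0.4732 0.2087 0.0557] zang 74.57 q [ 0.41  0.42 -0.24  0.91  0.01  0.68] F [ 3.5  9.2 -3.2] M [ 2.01 -0.77 -0.1 ] w 0.041 t 4.775
shift [-0.037  0.229  0.023] turn [-0.039 -0.043 -0.001]
```

View pics/k2.png

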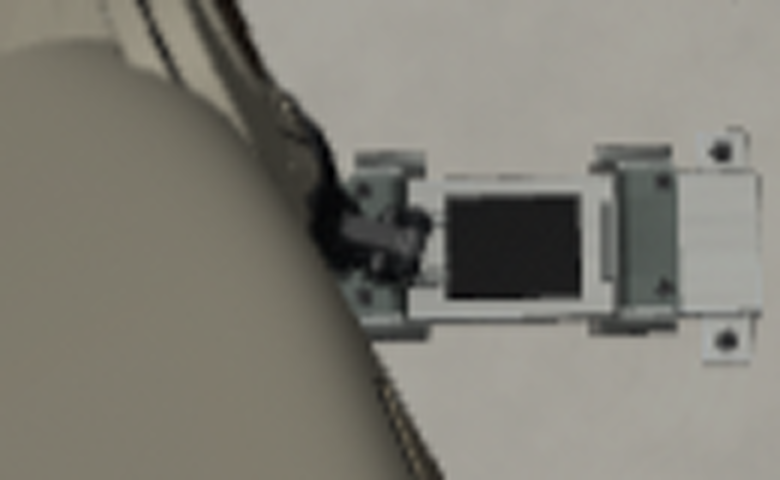

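The jaw is home: it stopped with 9 N of push at y = 0.2087, while the command was about 3 mm further. Next I'll turn the knob clockwise.

```bash
python3 -m handwheel '[[0,0,0,0,0.9,0],[0,0,0,0,1.8,0],[0,0,0,0,2.7,0],[0,0,0,0,3.6,0],[0,0,0,0,4.5,0]]'
python3 -c "
from h import *
go([.4725,.2087,.055],-15)"
```

```text
clock: 5.45
eef_pos: [0.4717, 0.2068, 0.0556]
tool_rot: [-0.609, 0.358, -0.357, 0.611]
ft_force: [-0.1, 4.0, 2.1]
grip_width: 0.0411
pos [0.4717 0.2068 0.0556] zang 29.27 q [ 0.41  0.42 -0.24  0.92  0.    1.47] F [-0.1  4.   2.1] M [ 0.95 -0.07  0.06] w 0.0411 t 5.45
shift [-0.051  0.024  0.065] turn [ 4.000e-03  4.427e+00 -1.600e-02]
```

```bash
python3 -m handwheel '[[0,0,0,0,0.9,0],[0,0,0,0,1.8,0],[0,0,0,0,2.7,0],[0,0,0,0,3.6,0],[0,0,0,0,4.4,0]]'
python3 -c "
from h import *
go([.4725,.2087,.055],-25)
c=bot.camera('top')
crop(c,200,160,130,80,6,'pics/k3.png')"
```

```text
clock: 6.08
eef_pos: [0.4693, 0.2063, 0.0555]
tool_rot: [-0.434, 0.561, -0.558, 0.432]
ft_force: [-7.1, -6.8, 5.3]
grip_width: 0.0409
pos [0.4693 0.2063 0.0555] zang -14.5 q [ 0.41  0.41 -0.24  0.92  0.    2.24] F [-7.1 -6.8  5.3] M [-1.12  2.19  1.44] w 0.0409 t 6.075
shift [-0.124  0.02   0.098] turn [0.031 1.05  0.003]
```

View pics/k3.png

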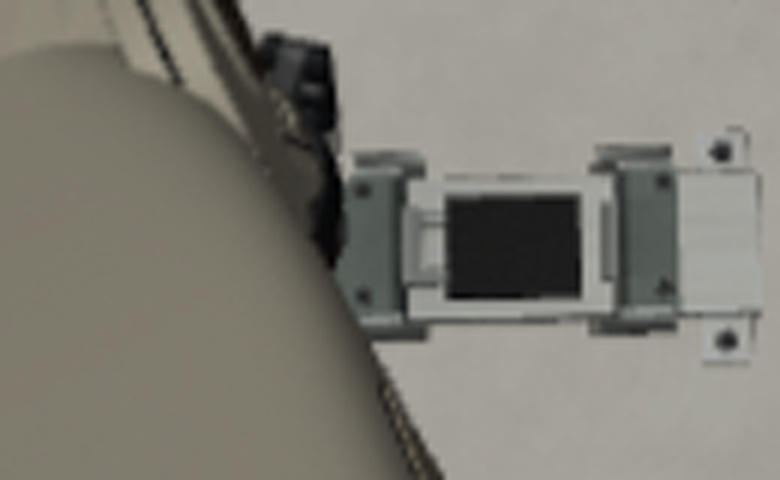

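The knob met a stop after about 89° of turn: moment 1.44 N·m, against about 0 at 45°, well past where it would block. The jaw edge is still at 407 px with 7 N pulling it outward, so it's locked. I'll release and back off.

```bash
python3 -m handwheel '[[0,0,0,0,0,0],[0,0,0,0,0,0],[0,0,0,0,0,0],[0,-0.5,0,0,0,0],[0,-1.5,0,0,0,0]]' 1
python3 -m handwheel '[[0,-1,0,0,0,0],[0,-2,0,0,0,0],[0,-3,0,0,0,0],[0.5,-4,0,0,0,0],[1.5,-4,0,0,0,0]]'
python3 -c "
from h import *
go([.5535,-.229,.15],5.5)"
```

```text
clock: 6.75
eef_pos: [0.4715, 0.205, 0.0929]
tool_rot: [-0.434, 0.559, -0.559, 0.432]
ft_force: [1.2, 0.2, -0.5]
grip_width: 0.0852
clock: 7.38
eef_pos: [0.4647, 0.1699, 0.1961]
tool_rot: [0.431, -0.558, 0.56, -0.435]
ft_force: [-0.3, -0.1, 0.6]
grip_width: 0.0851
pos [0.4647 0.1699 0.1961] zang -14.43 q [ 0.35  0.24 -0.08  1.24 -0.    2.17] F [-0.3 -0.1  0.6] M [-0.01  0.06 -0.06] w 0.0851 t 7.375
shift [14.573  1.832  7.407] turn [-0.033 -1.993 -0.015]
```

```bash
python3 -m handwheel '[[2,0,1,0,-0.4,0],[4,0,2,0,-0.8,0],[6,0,3,0,-1.2,0],[8,0,4,0,-1.6,0],[10,0,5,0,-2,0]]'
python3 -c "
from h import *
go([.5535,-.229,.11],5.5)
for n,b in(('top',(200,160,130,80)),('scene',(240,160,110,90))):
    c=bot.camera(n); crop(c,*b,6,'pics/l_'+n+'.png')
    if n=='top': crop(c,385,140,60,50,10,'pics/t2.png')"
```

```text
clock: 8.0
eef_pos: [0.5216, -0.1061, 0.194]
tool_rot: [-0.524, 0.474, -0.475, 0.524]
ft_force: [0.5, -0.4, 0.7]
grip_width: 0.0853
pos [ 0.5216 -0.1061  0.194 ] zang 5.62 q [-0.2   0.32  0.02  1.26  0.    1.27] F [ 0.5 -0.4  0.7] M [ 0.04 -0.07  0.03] w 0.0853 t 8.0
shift [5.014 3.363 0.783] turn [-0.009  0.012  0.002]
```

View pics/l_top.png

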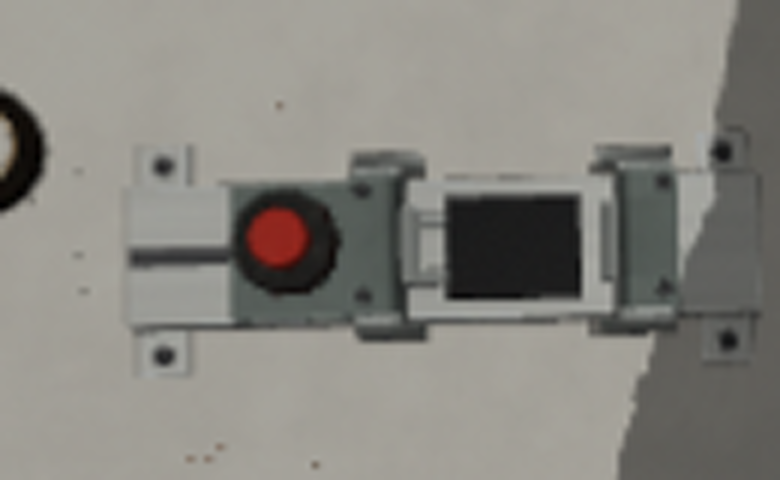

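View pics/l_scene.png

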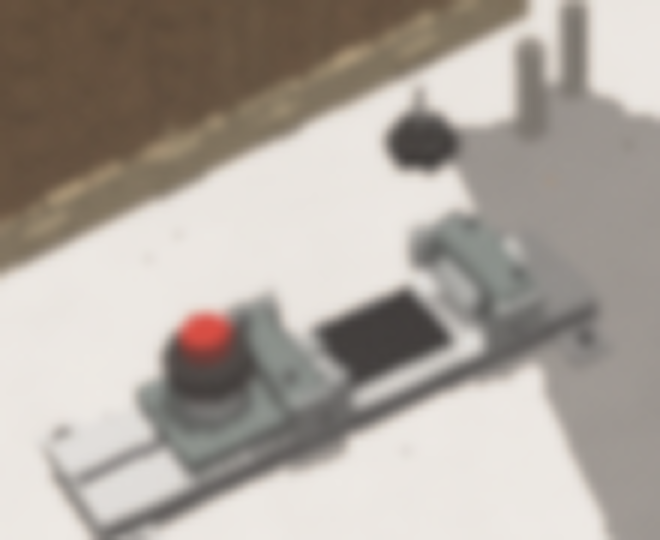

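The jaw is still home, with its edge at about 405 px in the top crop. I'll refine the seat position and the holder's yaw, then check the view of the timer.

```bash
python3 - <<'E'
from h import *
T=bot.camera("top")
a=T["color"].astype(int)
m=(a[...,0]>110)&(a[...,1]<90)&(a[...,2]<90); m[:, :225]=0;m[:,270:]=0;m[:185]=0;m[225:]=0
v,u=np.nonzero(m); print("cap",onz(T,[[u.mean(),v.mean()]],.080))
f=lambda x,y:[200+x/6-.5+.5/6,160+y/6-.5+.5/6]
P=onz(T,[f(163,166),f(163,356),f(722,150),f(728,340)],.008); print(P.round(4),P.mean(0)-[0,.03,0]); d=P[:2].mean(0)-P[2:].mean(0);print("yaw",np.degrees(np.arctan2(-d[0],d[1])))
P=onz(T,[f(447,193),f(580,193),f(580,298),f(447,298)],.028);print(P.round(4),P.mean(0))
P=onz(T,[f(400,247),f(617,242)],.048);print("jaw faces y",P)
E
```

```text
cap [[0.47254131 0.20952683 0.08      ]]
[[0.5135 0.2709 0.008 ]
 [0.4312 0.2708 0.008 ]
 [0.5146 0.0292 0.008 ]
 [0.4321 0.0289 0.008 ]] [0.47284227 0.11995058 0.008     ]
yaw 0.23252948533050904
[[0.4958 0.1465 0.028 ]
 [0.4944 0.0903 0.028 ]
 [0.4498 0.0912 0.028 ]
 [0.4512 0.1471 0.028 ]] [0.47279979 0.11876276 0.028     ]
jaw faces y [[0.47085129 0.16431928 0.048     ]
 [0.47072813 0.07465482 0.048     ]]
```

View pics/t2.png

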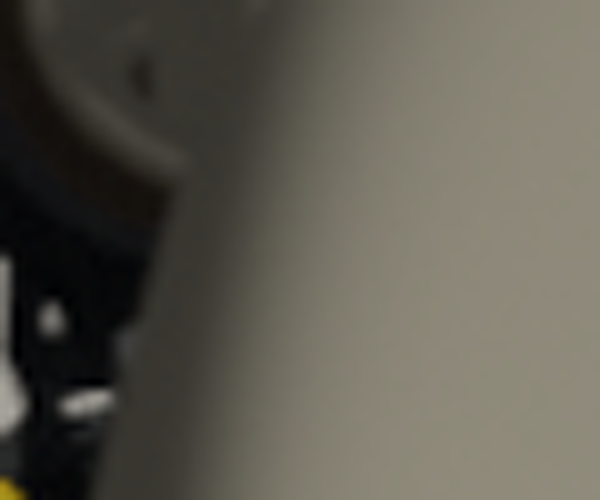

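```bash
python3 -m handwheel '[[1.5,0.3,0.3,0,0,0],[3,1,0.6,0,0,0],[4.97,2,0.82,0,0,0],[4.97,3.3,0.82,0,0,0],[4.97,3.3,0.82,0,0,0]]'
python3 -c "
from h import *
go([.5545,-.228,.0],5.5)
c=bot.camera('scene'); crop(c,310,90,130,100,6,'pics/g1.png')"
```

```text
clock: 8.78
eef_pos: [0.5512, -0.2242, 0.1078]
tool_rot: [0.524, -0.478, 0.473, -0.523]
ft_force: [-0.3, 0.1, 0.0]
grip_width: 0.0857
pos [ 0.5512 -0.2242  0.1078] zang 5.51 q [-0.39  0.51  0.07  1.14  0.    1.09] F [-0.3  0.1  0. ] M [ 0.01  0.03 -0.01] w 0.0857 t 8.775
shift [0.181 4.312 0.141] turn [ 0.034  0.001 -0.021]
```

View pics/g1.png

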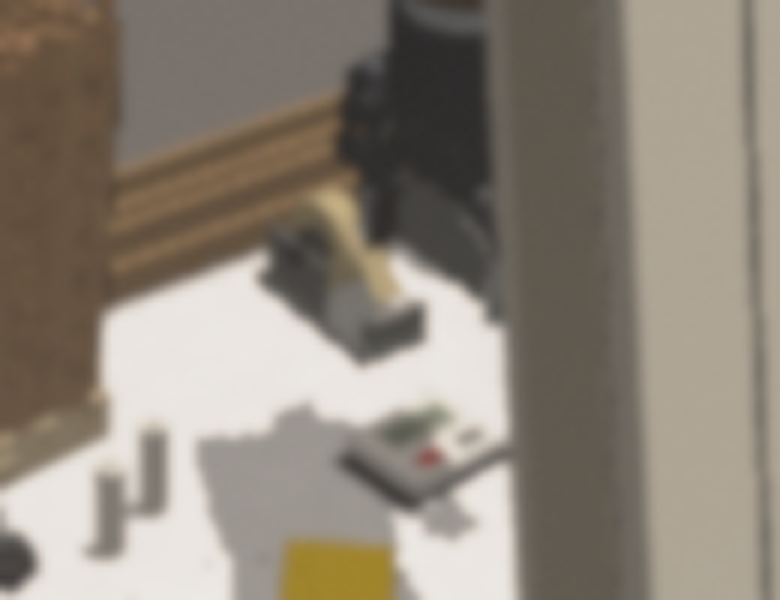

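```bash
python3 -m handwheel '[[0,1,0,0,0,0],[0,2,0,0,0,0],[0,3,0,0,0,0],[0,3.4,0,0,0,0],[0,3.4,0,0,0,0]]'
python3 -c "
from h import *
bot.camera('top')
go([.5545,-.228,.0],5.5)"
```

```text
clock: 9.45
eef_pos: [0.554, -0.2253, 0.0262]
tool_rot: [-0.524, 0.475, -0.475, 0.524]
ft_force: [-0.8, -0.2, -0.5]
grip_width: 0.0852
pos [ 0.5545 -0.2256  0.0268] zang 5.54 q [-0.39  0.59 -0.03  0.95  0.    1.09] F [ 0.1  0.4 -0.5] M [-0.04  0.04  0.01] w 0.0853 t 9.5
shift [ 0.093  1.07  -0.01 ] turn [-0.01   0.004  0.005]
```

```bash
python3 -m handwheel '[[0.08,0.4,0,0,0,0],[0.08,0.8,0,0,0,0],[0.08,1.03,0,0,0,0],[0.08,1.03,0,0,0,0],[0.08,1.03,0,0,0,0]]'
python3 -c "
from h import *
go([.5545,-.228,.0],5.5)
c=bot.camera('scene'); crop(c,310,90,130,100,6,'pics/g2.png')"
```

```text
clock: 10.12
eef_pos: [0.5538, -0.228, -0.0004]
tool_rot: [-0.523, 0.475, -0.476, 0.523]
ft_force: [-0.0, 0.1, -0.5]
grip_width: 0.0852
pos [ 5.538e-01 -2.280e-01 -4.000e-04] zang 5.49 q [-0.39  0.62 -0.05  0.9  -0.    1.08] F [-0.   0.1 -0.5] M [0.08 0.04 0.  ] w 0.0852 t 10.125
shift [ 0.004 -0.017  0.029] turn [-0.    -0.001  0.   ]
```

View pics/g2.png

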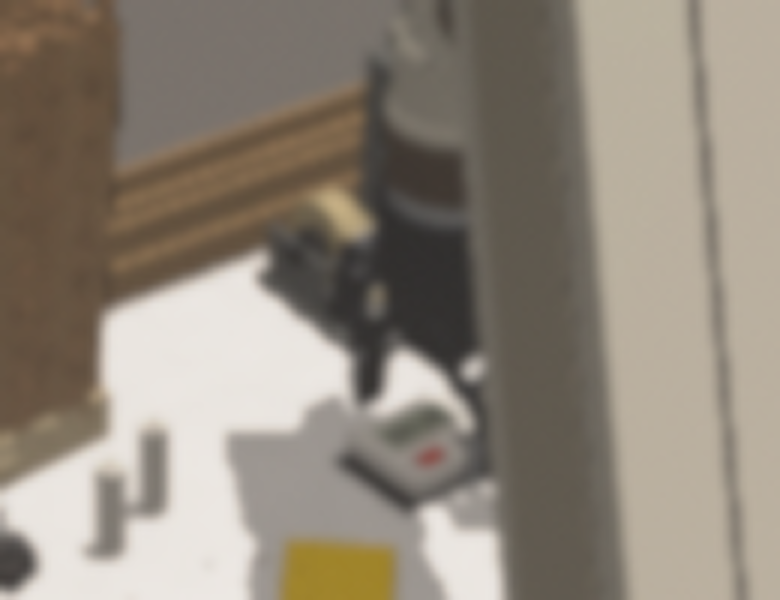

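The timer at about (425,450) has one finger behind it and one in front. I'll close the gripper.

```bash
python3 -m handwheel '[[0,0,0,0,0,0],[0,0,0,0,0,0],[0,0,0,0,0,0],[0,0,0,0,0,0],[0,0,0,0,0,0]]' -1
python3 -m handwheel '[[0,-0.5,0,0,0,0],[0,-1.5,0,0,0,0],[0,-2.5,0,0,0,0],[0,-3.5,0,0,0,0],[0,-4.5,0,0,0,0]]'
python3 -c "
from h import *
go([.4727,.1194,.14],0)
c=bot.camera('scene'); crop(c,310,90,130,100,6,'pics/g3.png')"
```

```text
clock: 10.8
eef_pos: [0.5543, -0.2281, 0.0003]
tool_rot: [-0.523, 0.475, -0.476, 0.524]
ft_force: [0.3, -0.6, 5.3]
grip_width: 0.0587
clock: 11.42
eef_pos: [0.5531, -0.2276, 0.1127]
tool_rot: [0.524, -0.476, 0.475, -0.523]
ft_force: [-0.1, -0.1, -1.0]
grip_width: 0.0584
pos [ 0.5531 -0.2276  0.1127] zang 5.49 q [-0.39  0.51  0.08  1.15  0.    1.08] F [-0.1 -0.1 -1. ] M [-0.02 -0.02 -0.04] w 0.0584 t 11.425
shift [-14.126  -1.081  -1.874] turn [ 0.007  0.549 -0.003]
```

View pics/g3.png

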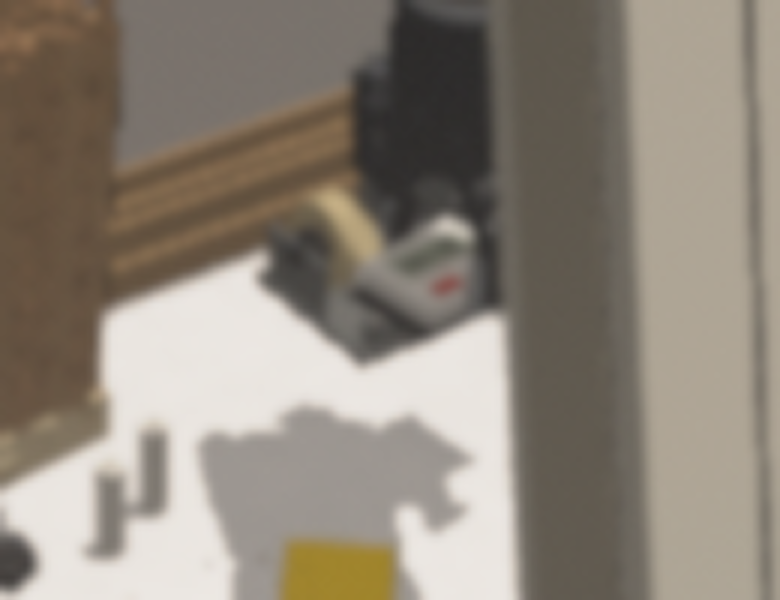

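The timer is gripped and lifted, with the fingers 58 mm apart. Carrying it to the holder now.

```bash
python3 -m handwheel '[[-1,-0.5,0,0,0.1,0],[-2.8,-1,-0.3,0,0.2,0],[-4.8,-1,-0.6,0,0.3,0],[-6.8,-1,-0.9,0,0.4,0],[-8.5,-1,-1.2,0,0.55,0]]'
python3 -c "
from h import *
go([.4727,.1194,.12],0)"
```

```text
clock: 12.1
eef_pos: [0.5023, -0.0176, 0.1366]
tool_rot: [-0.5, 0.5, -0.5, 0.5]
ft_force: [0.5, 0.6, -2.0]
grip_width: 0.0591
pos [ 0.5023 -0.0176  0.1366] zang -0.03 q [-0.04  0.31 -0.16  1.1   0.    1.54] F [ 0.5  0.6 -2. ] M [ 0.02 -0.07  0.02] w 0.0591 t 12.1
shift [-5.477  0.665 -1.188] turn [ 0.006 -0.003 -0.002]
```

```bash
python3 -m handwheel '[[-1.3,0,-0.3,0,0,0],[-2.7,0,-0.6,0,0,0],[-4.1,0,-0.9,0,0,0],[-5.3,0.3,-1.1,0,0,0],[-5.4,0.6,-1.15,0,0,0]]'
python3 -c "
from h import *
c=bot.camera('scene'); crop(c,240,150,120,100,6,'pics/p1.png')
T=bot.camera('top'); crop(T,220,160,120,80,6,'pics/p1t.png')
bot.camera('top')
go([.4727,.1194,.06],0)"
```

```text
clock: 12.72
eef_pos: [0.474, 0.1173, 0.1214]
tool_rot: [0.501, -0.499, 0.499, -0.501]
ft_force: [0.9, -0.8, -1.8]
grip_width: 0.0585
pos [0.4741 0.1152 0.1213] zang -0.02 q [ 0.24  0.3  -0.22  1.06 -0.    1.81] F [-0.2 -0.4 -1.4] M [-0.01 -0.01 -0.02] w 0.0586 t 12.875
shift [-0.172  2.452 -0.05 ] turn [ 0.01  -0.002  0.005]
```

View pics/p1.png

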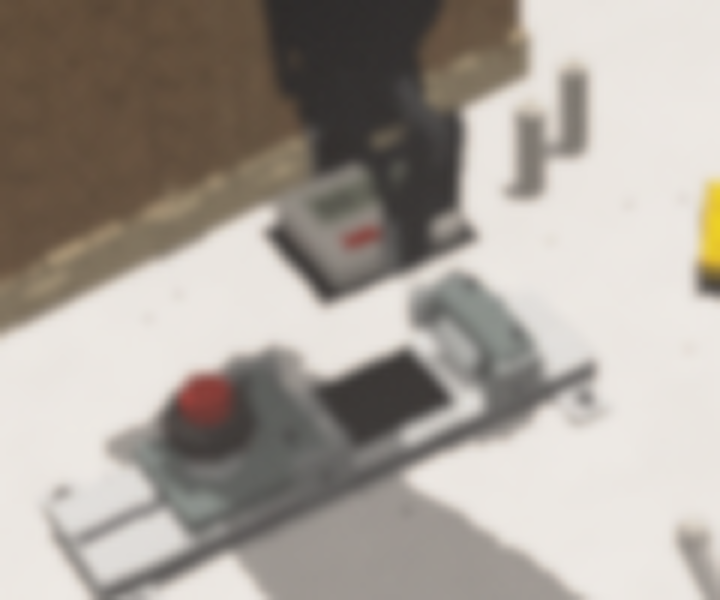

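View pics/p1t.png

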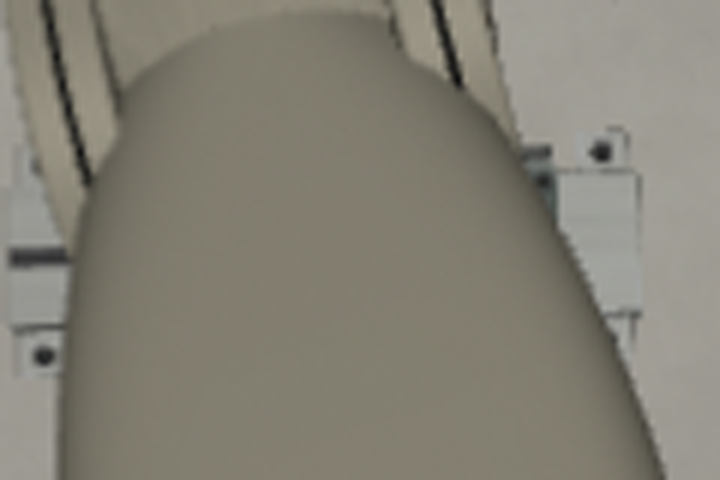

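The scene crop shows the plate's three near corners at about (268,233), (328,300) and (476,238). I'll use them to check where the timer sits in the hand.

```bash
python3 - <<'E'
from h import *
S=bot.camera("scene")
f=lambda x,y:[240+x/6-.42,150+y/6-.42]
P=onz(S,[f(267,234),f(328,301),f(476,238)],.1225);print(P.round(4)); print("mid",((P[0]+P[2])/2).round(4),np.linalg.norm(P[0]-P[1]),np.linalg.norm(P[2]-P[1]))
d=P[1]-P[2];print("yaw",np.degrees(np.arctan2(-d[0],d[1])))
# consistency: holder jaws/bed in scene
Q=onz(S,[f(322,398),f(405,350),f(452,398),f(360,443)],.028);print("bed",Q.round(4),Q.mean(0))
Q=onz(S,[f(208,385)],.080);print("cap",Q)
go([.4727,.1194,.06],0)
E
```

```text
[[0.4998 0.1567 0.1225]
 [0.4452 0.1554 0.1225]
 [0.4449 0.0786 0.1225]]
mid [0.4724 0.1177 0.1225] 0.05461372311621927 0.07684538641583896
yaw -0.21802232306704095
bed [[0.4796 0.1468 0.028 ]
 [0.4862 0.0967 0.028 ]
 [0.4453 0.0947 0.028 ]
 [0.4436 0.1464 0.028 ]] [0.4636617  0.12114493 0.028     ]
cap [[0.46796331 0.20810795 0.08      ]]
pos [0.4745 0.115  0.1217] zang -0.06 q [ 0.24  0.3  -0.22  1.06 -0.    1.81] F [ 0.1 -0.2 -1.4] M [ 0.01  0.01 -0.01] w 0.0582 t 12.925
shift [-0.178  2.468 -0.07 ] turn [ 0.006 -0.006  0.004]
```

```bash
python3 - <<'E'
from h import *
S=bot.camera("scene")
crop(S,278,170,50,36,16,"pics/p2.png")
E
```

```text
(no output)
```

View pics/p2.png

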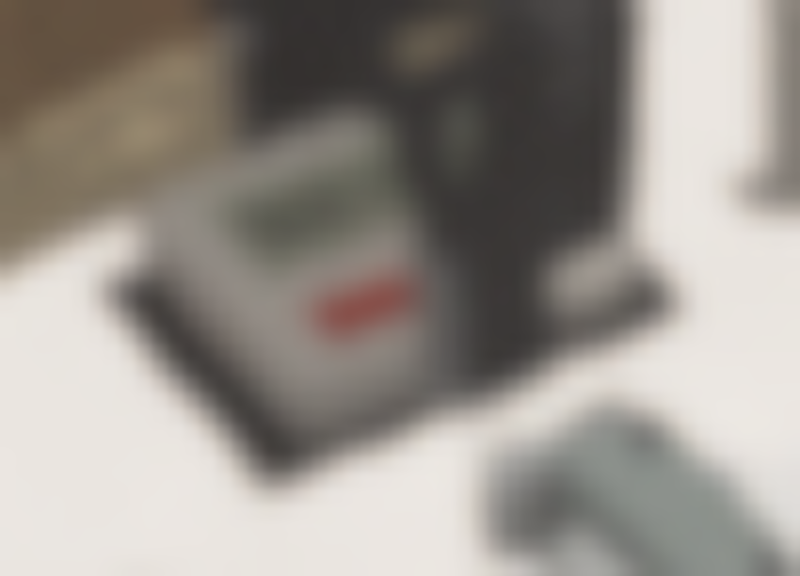

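```bash
python3 - <<'E'
from h import *
S=bot.camera("scene")
f=lambda x,y:[278+x/16-.47,170+y/16-.47]
for z in(.120,.1225):
    P=onz(S,[f(108,285),f(268,487),f(675,300)],z);print(P.round(4)); print("mid",((P[0]+P[2])/2).round(4),np.linalg.norm(P[0]-P[1]),np.linalg.norm(P[2]-P[1]))
c=cv2.imread("pics/scene0.png");print()
# button
T0=cv2.imread("pics/top0.png").astype(int)[165:180,405:425,::-1]
m=(T0[...,0]>110)&(T0[...,1]<90); v,u=np.nonzero(m); import types
T=bot.camera("top")
b=onz(T,[[405+u.mean(),165+v.mean()]],.021)[0]; g=np.array([.554,-.228]); a=np.radians(5.5)
d=b[:2]-g; print("button top",b,"rel tcp, tool angle0:",(Ro.from_euler('z',-a).apply([*d,0])).round(4))
A=S["color"].astype(int)[180:196,290:310]; m=(A[...,0]-A[...,1]>40); v,u=np.nonzero(m);w=(A[...,0]-A[...,1])[m]
uv=[290+np.average(u,weights=w),180+np.average(v,weights=w)]
q=onz(S,[uv],.1213+.021)[0];print("button scene",len(u),uv,q,"rel",q[:2]-[.4742,.115])
E
```

```text
[[0.5067 0.1526 0.12  ]
 [0.4469 0.1546 0.12  ]
 [0.4496 0.0732 0.12  ]]
mid [0.4782 0.1129 0.12  ] 0.0598938279253595 0.08146462858592352
[[0.5041 0.1538 0.1225]
 [0.4444 0.1558 0.1225]
 [0.4471 0.0747 0.1225]]
mid [0.4756 0.1142 0.1225] 0.05968416372769962 0.081179453692587

button top [ 0.53407783 -0.21469732  0.021     ] rel tcp, tool angle0: [-0.0186  0.0152  0.    ]
button scene 8 [np.float64(300.04761904761904), np.float64(188.4937343358396)] [0.45579001 0.13033547 0.1423    ] rel [-0.01840999  0.01533547]
```

The hand offset is under 1 mm: the button's position relative to the TCP agrees between the bench and the hand to 0.2 mm. I'll align over the seat and descend.

```bash
python3 -m handwheel '[[-0.1,0,-0.03,0,0,0],[-0.175,0.5,-0.06,0,0,0],[-0.175,1.2,-0.06,0,0,0],[-0.175,2,-0.06,0,0,0],[-0.175,2.4,-0.06,0,0,0]]'
python3 -c "
from h import *
bot.camera('top');bot.camera('top')
c=bot.camera('scene'); crop(c,260,170,80,60,10,'pics/p3.png')
go([.4727,.1194,.04],0)"
```

```text
clock: 13.7
eef_pos: [0.4721, 0.1199, 0.0604]
tool_rot: [0.501, -0.501, 0.5, -0.499]
ft_force: [-0.0, -0.0, -0.2]
grip_width: 0.0583
pos [0.4728 0.1201 0.0615] zang -0.01 q [ 0.25  0.36 -0.3   0.91  0.    1.82] F [-1.1  0.1 -1.5] M [-0.01 -0.02 -0.01] w 0.0586 t 13.85
shift [ 0.026  0.859 -0.002] turn [ 0.008 -0.001  0.002]
```

View pics/p3.png

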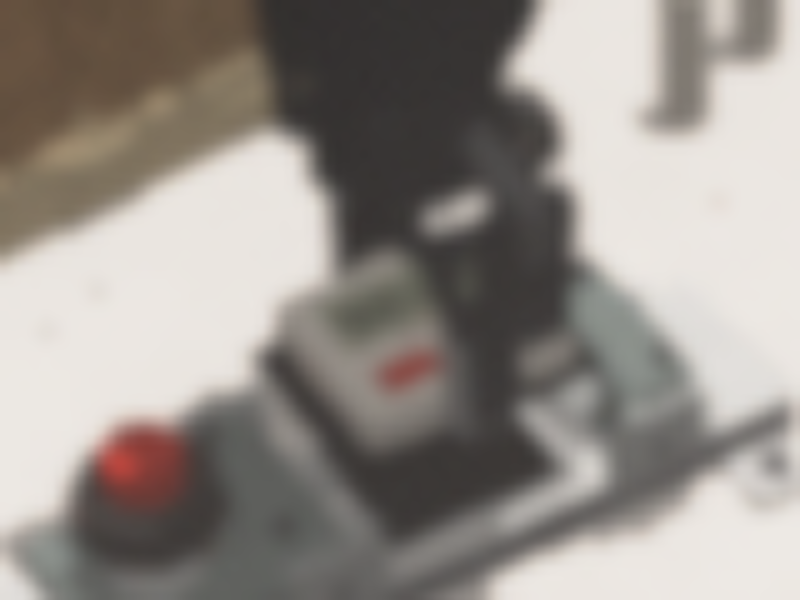

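Lined up between the jaws and the timer is level. I'll lower it onto the bevels.

```bash
python3 -m handwheel '[[0.02,0.3,0,0,0,0],[0.02,0.6,0,0,0,0],[0.02,0.85,0,0,0,0],[0.02,0.95,0,0,0,0],[0.02,0.95,0,0,0,0]]'
python3 -c "
from h import *
go([.4727,.1194,.028],0)"
```

```text
clock: 14.48
eef_pos: [0.4732, 0.1196, 0.0382]
tool_rot: [-0.5, 0.5, -0.5, 0.5]
ft_force: [-0.2, 0.4, -1.9]
grip_width: 0.0588
pos [0.4732 0.1196 0.0382] zang -0.02 q [ 0.25  0.39 -0.33  0.85 -0.    1.82] F [-0.2  0.4 -1.9] M [-0.02  0.06  0.03] w 0.0588 t 14.475
shift [ 0.007  0.409 -0.022] turn [ 0.001 -0.002  0.001]
```

```bash
python3 -m handwheel '[[0,0.06,0,0,0,0],[0,0.12,0,0,0,0],[0,0.16,0,0,0,0],[0,0.2,0,0,0,0],[0,0.2,0,0,0,0]]'
python3 -c "
from h import *
go([.4727,.1194,.028],0)"
python3 -m handwheel '[[0,0.06,0,0,0,0],[0,0.1,0,0,0,0],[0,0.14,0,0,0,0],[0,0.18,0,0,0,0],[0,0.2,0,0,0,0]]'
python3 -c "
from h import *
go([.4727,.1194,.028],0)"
```

```text
clock: 15.1
eef_pos: [0.4735, 0.1199, 0.0351]
tool_rot: [-0.5, 0.5, -0.5, 0.501]
ft_force: [-4.4, -0.3, 11.9]
grip_width: 0.0593
pos [0.4735 0.1199 0.0351] zang 0.01 q [ 0.25  0.4  -0.33  0.84  0.    1.82] F [-4.4 -0.3 11.9] M [-0.17  0.95  0.06] w 0.0593 t 15.1
shift [ 0.022  0.284 -0.032] turn [-0.007  0.001 -0.005]
clock: 15.72
eef_pos: [0.4732, 0.1196, 0.0283]
tool_rot: [-0.5, 0.5, -0.5, 0.5]
ft_force: [-2.6, -0.1, 7.0]
grip_width: 0.0585
pos [0.4732 0.1196 0.0283] zang -0.02 q [ 0.25  0.41 -0.34  0.82 -0.    1.82] F [-2.6 -0.1  7. ] M [-0.16  0.51 -0.  ] w 0.0585 t 15.725
shift [ 0.007  0.01  -0.021] turn [ 0.002 -0.002  0.001]
```

Force peaked near 12 N and fell as it snapped down. Pressing further onto the bed.

```bash
python3 -m handwheel '[[0,0.04,-0.02,0,0,0],[0,0.08,-0.02,0,0,0],[0,0.12,-0.02,0,0,0],[0,0.12,-0.02,0,0,0],[0,0.12,-0.02,0,0,0]]'
python3 -c "
from h import *
go([.4727,.1194,.028],0)
c=bot.camera('scene'); crop(c,260,170,80,60,10,'pics/p4.png')"
```

```text
clock: 16.35
eef_pos: [0.4732, 0.1196, 0.0281]
tool_rot: [0.499, -0.5, 0.5, -0.5]
ft_force: [-7.9, -3.0, 26.0]
grip_width: 0.0587
pos [0.4732 0.1196 0.0281] zang -0.02 q [ 0.25  0.41 -0.34  0.82 -0.    1.82] F [-7.9 -3.  26. ] M [-0.55  2.03  0.05] w 0.0587 t 16.35
shift [ 0.007  0.006 -0.021] turn [-0.01  -0.002 -0.001]
```

View pics/p4.png

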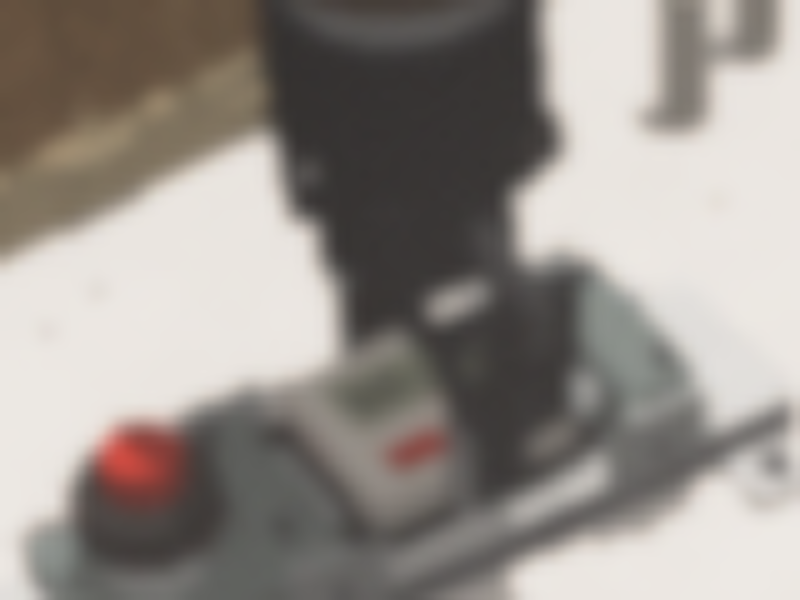

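```bash
python3 - <<'E'
from h import *
S=bot.camera("scene")
A=S["color"].astype(int)[208:222,294:310]; m=(A[...,0]-A[...,1]>40); v,u=np.nonzero(m);w=(A[...,0]-A[...,1])[m]
uv=[294+np.average(u,weights=w),208+np.average(v,weights=w)]
for z in (.049,.054,.060): q=onz(S,[uv],z)[0];print(z,q[:2]-[.4732,.1196])
print(len(u),uv,proj(S,[.4732-.0184,.1196+.0153,.049]))
A=S["color"].astype(int)[205:230,262:285]; m=(A[...,0]-A[...,1]>60); v,u=np.nonzero(m);print("cap px",262+u.mean(),205+v.mean(),onz(S,[[262+u.mean(),205+v.mean()]],.075))
go([.4727,.1194,.028],0)
E
```

```text
0.049 [-0.01948891  0.01456641]
0.054 [-0.02397989  0.016837  ]
0.06 [-0.02936907  0.0195617 ]
9 [np.float64(301.14187643020597), np.float64(214.35011441647598)] [[300.72267078 214.2225647 ]]
cap px 272.94594594594594 215.56756756756758 [[0.46841346 0.21240833 0.075     ]]
pos [0.4732 0.1196 0.0281] zang -0.02 q [ 0.25  0.41 -0.34  0.82 -0.    1.82] F [-7.7 -2.5 25.4] M [-0.55  2.02  0.03] w 0.0586 t 16.45
shift [ 0.007  0.006 -0.021] turn [-0.01  -0.002 -0.001]
```

The button sits where it should at seated height, but the cap reading in the scene view is about 2 mm off. I'll compare it with the picture taken just after locking, using the same mask.

```bash
python3 - <<'E'
from h import *
S=bot.camera("scene"); crop(S,240,160,110,90,6,"pics/l_now.png"); crop(S,240,150,120,100,6,"pics/p_now.png")
def cap(n,y0):
    a=cv2.imread(n).astype(int); m=(a[...,2]-a[...,1]>60); m[:,260:]=0
    v,u=np.nonzero(m); return len(u),240+u.mean()/6,y0+v.mean()/6
for n,y in(("pics/l_scene.png",160),("pics/l_now.png",160),("pics/p1.png",150),("pics/p_now.png",150)): print(n,cap(n,y))
a=cv2.imread("pics/l_scene.png");b=cv2.imread("pics/l_now.png")
cv2.imwrite("pics/cmp.png",np.hstack([a[250:,30:400],b[250:,30:400]]))
go([.4727,.1194,.028],0)
E
```

```text
pics/l_scene.png (1721, np.float64(274.14884756924266), np.float64(215.54299825682742))
pics/l_now.png (1324, np.float64(273.5441842900302), np.float64(216.07804632426988))
pics/p1.png (951, np.float64(273.779355064844), np.float64(215.81756046267088))
pics/p_now.png (1324, np.float64(273.5441842900302), np.float64(216.0780463242699))
pos [0.4732 0.1196 0.0282] zang -0.02 q [ 0.25  0.41 -0.34  0.82 -0.    1.82] F [-7.6 -3.  25.4] M [-0.55  2.    0.06] w 0.0587 t 16.5
shift [ 0.008  0.006 -0.021] turn [-0.01  -0.002 -0.001]
```

View pics/cmp.png

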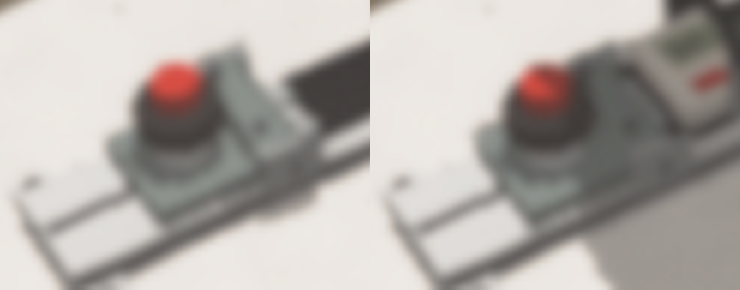

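In both crops the jaw corner sits at x ≈ 108, so the jaw hasn't moved. A shadow across the cap explains the small shift. The push is steady at 25 N, so I'm handing in.

```bash
python3 -c "
from h import *
bot.job_done()
go([.4727,.1194,.028],0)"
```

```text
the job is handed in; nothing more can be done
the job is handed in; nothing more can be done
```

The white timer is mounted in the holder, and I handed the job in at about 16.5 s with the arm still holding it down.

- **Jaw and knob:** I slid the loose jaw in until it hit its stop at 9 N. I then turned the knob about 89° clockwise until it stopped against a 1.4 N·m reaction. The jaw did not move under a 7 N outward pull, and it looked unmoved in a later picture.
- **Timer:** I gripped it across x, lined it up over the bed and pressed it down. The push rose to about 12 N, then dropped to 7 N as it snapped in. It then came up rigid at tool height 0.028 m, where it should be when seated.
- **Final hold:** The arm was still pressing with a steady 25 N or so, with the tool level, when I handed in.

**Checks that were off or incomplete:**
- The red button's position agreed with the seated height to about 1 mm.
- One scene-camera reading of the knob's cap was about 2 mm off. I put it down to a shadow on the cap, since the jaw corner itself had not shifted.
- A steady sideways force of about 8 N remained at the end.
- I could not see the latches under the gripper, so I judged the snap from force and height. I also never took a final picture of the whole bench to check the other items.

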